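# Egg basket held ready over the hot-water cooker

### The arm

A 6-joint arm with a two-finger parallel gripper is mounted at the origin on the work surface. World frame = base frame: x ahead of the robot, y to its left, z up, the work surface at z = 0. Lengths are in m, angles in rad, forces in N, time in s.
With the tool pointing down it reaches from about 0.35 to 0.975 m from the base axis. Payload 17.4 kg.
Tool frame: the origin (TCP) lies midway between the tips of the shut fingers; the grasp point (between the pads) lies 19 mm behind it; y points along the fingers, z is the direction in which the jaws open and shut, and the axes are right-handed (so a half turn about y gives the same grasp; the last joint's range is limited). The gripper opens to 85 mm and grips with 20 to 120 N. Pads are 22 mm wide; open, the fingers measure 114 mm over their backs; the gripper's body (76 mm by 85 mm) begins 54 mm behind the grasp point. The pads swing forward as they close: fully open they stand 13 mm farther back than shut.
Start: joints at [-1.262, 0.116, 1.442, -0, 1.584, -0.038], TCP at [0.229, -0.635, 0.231] pointing down, gripper open.
Joint ranges: [-2.83, 2.83], [-0.83, 2.19], [0.07, 2.5], [-1.14, 4.28], [0.01, 3], [-2.97, 2.97]. Speed limits (rad/s): [1.89, 1.89, 2.22, 3.14, 3.14, 3.14].

### API

Orientations are given as a unit quaternion [x, y, z, w].
In Python, from workcell import env gives the robot as it stands.
- The arm moves only by the tool step_arm, never from a script. Its argument "series" is a list of rows, each an object with "translation": the shift along the world's x, y, z in m, a list of three; "twist": the turn about the world's z in degrees; "gripper": the finger opening in m, from 0 to 0.0854. In form: [{"translation": [x, y, z], "twist": twist, "gripper": gripper}, ...]. A call has 1 to 8 rows; each row is the pose to reach, as a shift and turn from the pose measured when the call began; what a row does not reach only later rows make up. A row lasts 1/10 s, in which the tool goes at most 50 mm and 8.59 degrees, less where a joint would pass 70% of its speed; a pose out of reach is approached as far as the arm can. A call with a gripper value outside its range is refused whole. The fingers move at their own pace and stop on an object; the grip force is fixed at half the most. Time passes only in rows, so rows that repeat a pose let the fingers close. It gives the time, the measured TCP pose, the force and the opening at its end, in the units of the state.
- env.read_state(): the state, without advancing time (a new reading comes with each control period).
- env.snapshot(name): name is "side" or "top"; returns (picture, depth): 384x512x3 uint8, red, green, blue; 384x512 float32, m along the optical axis (not along the pixel's ray), 0 where there is no reading.
- env.camera_params(name): a dict with "fx", "fy", "cx", "cy" (pixels), "R" (3x3) and "t" (3): a world point X has camera coordinates R X + t. Camera axes: x right, y down, z forward; pixel columns grow to the right and rows downward; lengths in m; the calibration is good to about 2 mm. A picture is of the moment at which its call begins. camera_params takes no time and is no camera call.
- env.close_job(): hands the job in, once; it reports no verdict.
The state is a dict: "t": time; "qpos": joint angles; "dq": joint speeds; "effort": joint torques, N m; "tool_pos": TCP position; "eef_rot": TCP orientation; "contact_force": force on the tool from outside, world axes, zero at the start; "moment": the same for the moment, N m; "gripper_width": finger opening in m.
Only numpy, scipy, OpenCV 4.12 (cv2) and the standard library are available. Lean on these libraries where they do the work, as an engineer would, in place of code of your own. Each camera call takes 0.05 s, during which the arm holds its last target. There are 200 camera calls.

### The job

Take the lid off the hot-water cooker and set it flat and balanced on top of the narrow lid stand. Then pick up the egg basket by its handle, keep it level, carry it over whatever stands in between (splash guard or seasonings) without bumping the guard or disturbing the bottle, jar and tin, and stop with it hovering about 2 cm above the cooker's open well, centred and lined up so that it could be lowered straight in. Do not lower it in or let it touch the cooker: finish there, still holding the basket in the air.

Things in the scene. Friction and masses are not known exactly. Their poses are not given: they have to be found in the camera images.
- cooker: Countertop hot-water cooker: brushed-steel box 220 (x) x 170 (y) x 100 high, fixed, with a rectangular well in its top, 154 (x) x 114 (y) and about 78 deep. At the start the lid covers the well. Origin: centre of the underside.
- well_mouth (a point): Centre of the cooker's well mouth, level with the flat top rim (100 above the table); x along the well's long side, y along its short side, z up.
- lid_handle (a point): Lid: loose flat aluminium plate 180 (x) x 140 (y) x 6, 0.35 kg, lying over the well within about 5 mm of centred. This point is the middle of its black handle, a bar 90 long (lid x), 14 wide (y), 14 high, its middle 42 above the lid's underside; two posts 38 either side of the middle carry it, between them it is free underneath. z up.
- lid: The same lid; origin at the centre of its underside.
- stand_top (a point): Centre of the top face of the lid stand, 64 above the table: a fixed narrow raised support, a level wooden slat 150 (x, long side) x 60 (y) on two dark steel legs over a 150 x 100 base. The lid is wider than the slat and tips off if its middle is not over it. z up.
- stand: The same lid stand; origin at the centre of its underside.
- basket_mid (a point): Egg basket: loose steel-wire basket with six brown eggs fixed in it, 130 (x) x 90 (y), walls 60 high, 0.5 kg. This point is its centre, 56.5 above its underside. Its handle is a wooden bar along its full length (x), 14 wide, 16 high, bar middle 48.5 above this point; free below it down to the eggs (58 above the underside). z up. The two ends are alike.
- basket: The same basket; origin at the centre of its underside.
- tray: Low white plastic drip tray 190 (x) x 150 (y), rim 12 high, fixed, floor about 4 thick; the basket stands in it at the start. Origin: centre of the underside.
- guard: Splash guard: fixed upright thin steel sheet, 220 long (x), 140 high, on a 230 x 60 foot plate, standing to one side of the cooker. Origin: centre of its underside.
- caddy: Low dark wooden seasoning caddy 210 (x) x 78 (y), rim 20 high, fixed, on the other side of the cooker from the guard, holding the bottle, jar and tin in a row. Origin: centre of the underside.
- bottle: Brown glass bottle, 52 diameter, 150 high, loose in the caddy; to be left alone. Origin: centre of its underside.
- jar: Glass jar with a steel cap, 58 diameter, 90 high, loose in the caddy; to be left alone. Origin: centre of its underside.
- tin: Steel tin, 52 diameter, 75 high, loose in the caddy; to be left alone. Origin: centre of its underside.
Not all that is in view belongs to the job. Of the things that look like the stand, the smaller one is meant.

How it is judged:
On the way:
1. the lid lies flat on top of the lid stand, let go and at rest (z of lid_handle in the frame of stand_top between 0.036 and 0.048 m and angle between lid_handle's own z axis and vertical below 0.1 rad and contact force between lid and stand above 1 N and contact force between lid and the fingers below 0.2 N and linear speed of lid below 0.02 m/s), for 0.3 s.
At the end, for the whole second after the job is handed in: Basket held by the gripper at rest over the well: underside 6 to 45 mm above the rim, centre within 12 mm along each side, long sides parallel within 0.14 rad, tilt under 0.15 rad, touching no cooker, lid or guard. Lid flat (0.1 rad) and still on the stand, let go (all of step 1 and z of basket_mid in the frame of well_mouth between 0.0625 and 0.1015 m and x of basket_mid in the frame of well_mouth between -0.012 and 0.012 m and y of basket_mid in the frame of well_mouth between -0.012 and 0.012 m and angle between the x axis of basket_mid and the x axis of well_mouth, either way round below 0.14 rad and angle between basket_mid's own z axis and vertical below 0.15 rad and contact force between basket and the fingers above 1 N and linear speed of basket below 0.02 m/s and contact force between basket and cooker below 0.1 N and contact force between basket and lid below 0.1 N and contact force between basket and guard below 0.1 N); the arm keeps its last pose, push and grip.
It fails at once if the bottle, jar or tin is knocked over or shifted by more than 20 mm (distance of any of bottle, jar, tin from where it was at the start of the episode above 0.02 m or angle between any of bottle, jar, tin's own z axis and vertical above 0.35 rad).
It fails at once if the egg basket is tipped by more than 0.5 rad (angle between basket_mid's own z axis and vertical above 0.5 rad).
It fails at once if the basket touches the cooker (contact force between basket and cooker above 1 N).
It fails at once if the basket or the lid bumps the splash guard (contact force between any of basket, lid and guard above 2 N).
It also fails if it takes over 72 s, if anything falls off the work surface, if the arm or the gripper's body presses on something with over 40 N, if the wrist force passes 120 N, or if a joint passes its speed limit or range.

## Working session

There is one attempt and no reset: what is moved stays moved. The work goes in short steps, Python scripts to look and compute and a tool call to move; the robot and the scene stay as the last step left them, time stands still between calls to the robot, and variables do not carry over. Pictures are saved under pics/ and viewed, about 8 in all and at most 12, crops included, and the job is handed in when it is done.

Besides the shell and the picture viewer there is one more tool, called after "Call:" by a JSON object that holds its "name" and its "arguments", one argument or row to a line. step_arm: Moves the arm, as the interface text tells. Its arguments: {"type":"object","properties":{"series":{"type":"array"}},"required":["series"]}

```bash
mkdir -p pics; cat > h.py <<'E'
import numpy as np, cv2
from workcell import env
def snap(name, fn):
    p,d=env.snapshot(name); cv2.imwrite(f'pics/{fn}.png',p[:,:,::-1]); np.save(f'pics/{fn}.npy',d); return p,d
def pts(name,d):
    c=env.camera_params(name); v,u=np.mgrid[:d.shape[0],:d.shape[1]]
    P=np.stack([(u-c['cx'])/c['fx']*d,(v-c['cy'])/c['fy']*d,d],-1)
    return (P-np.array(c['t']))@np.array(c['R'])
E
python3 - <<'E'
from h import *
for n in('top','side'):
    p,d=snap(n,n+'0'); c=env.camera_params(n); print(n,-np.array(c['R']).T@c['t'],c['fx'],(d==0).mean())
s=env.read_state(); print(s)
a=cv2.imread('pics/top0.png');cv2.imwrite('pics/top0b.png',cv2.resize(a,(800,600)))
E
```

```text
top [0.33647647 0.01211658 1.4010212 ] 450.7927000807829 0.0041046142578125
side [0.35045461 0.74543434 0.73122418] 382.999026688147 0.0040283203125
{'t': 0.1, 'qpos': array([-1.26180832e+00,  1.16428167e-01,  1.44218696e+00, -1.08614312e-06,
        1.58401125e+00, -3.78060494e-02]), 'dq': array([ 9.89929238e-04, -5.29790908e-04, -1.14847476e-04,  4.43307912e-04,
       -6.61506866e-04,  7.79117542e-06]), 'effort': array([ 1.71347492e-03, -7.33667707e+01, -6.33787823e+01,  6.60986461e-05,
        5.27642114e-03, -1.25670056e-05]), 'tool_pos': array([ 0.2293575 , -0.63465704,  0.23064979]), 'eef_rot': array([-0.12204649,  0.69686524, -0.6961411 ,  0.12194692]), 'contact_force': array([-0.56710154, -0.19300659, -0.14101272]), 'moment': array([ 0.0219634 , -0.02469142,  0.05721261]), 'gripper_width': 0.08540618737401508}
```

View pics/top0b.png

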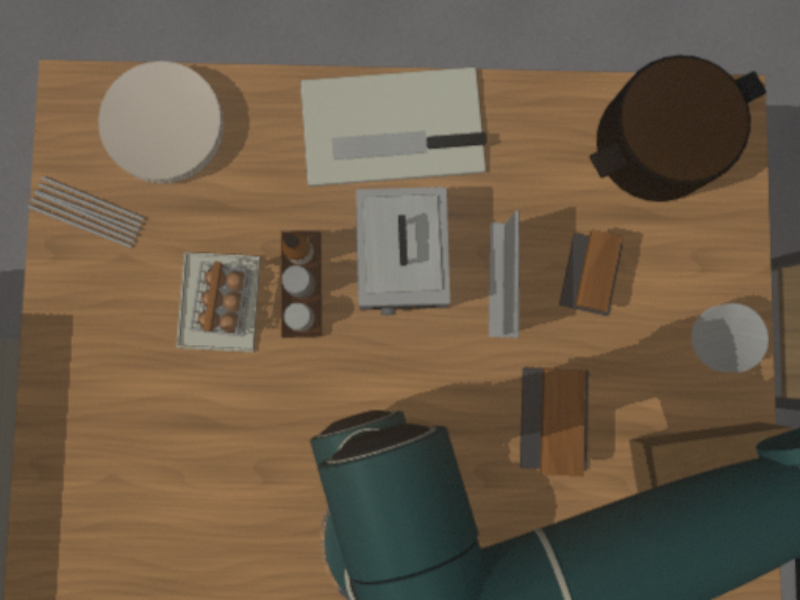

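View pics/side0.png

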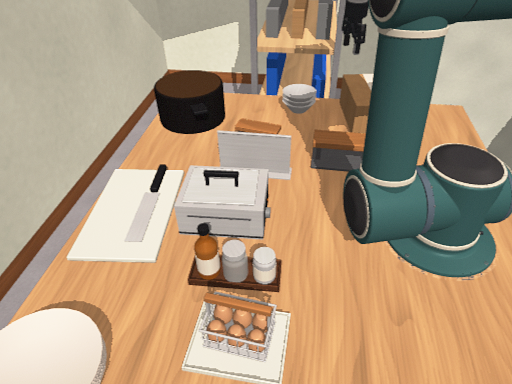

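The top view (800x600) shows: cooker with lid at (403,248), guard at (510,275), candidate stands at (600,270) and (565,420), caddy at (300,285), basket at (218,300). Next I measure them from the depth image.

```bash
cat > m.py <<'E'
from h import *
import sys
def rect(n,d,box,zr,show=True):
    # box in top-view 800x600 pixel coords
    P=pts(n,d); s=512/800; u0,v0,u1,v1=[int(b*s) for b in box]
    Q=P[v0:v1,u0:u1].reshape(-1,3); dd=d[v0:v1,u0:u1].ravel()
    Q=Q[(dd>0)&(Q[:,2]>zr[0])&(Q[:,2]<zr[1])]
    r=cv2.minAreaRect((Q[:,:2]*1000).astype(np.float32))
    print(len(Q),'c(mm)',np.round(r[0],1),'size',np.round(r[1],1),'ang',round(r[2],2),'z',np.round(np.median(Q[:,2]),4)); return Q
E
python3 - <<'E'
from m import *
d=np.load('pics/top0.npy')
for nm,b,z in [('standA',(550,215,640,325),(.055,.08)),('standB',(510,355,600,485),(.05,.1)),
 ('cooker',(340,170,465,325),(.09,.104)),('cook+lid',(340,170,465,325),(.09,.12)),('lid',(340,170,465,325),(.1035,.112)),('handle',(370,190,440,290),(.13,.16)),
 ('guard',(480,190,530,345),(.12,.15)),('basket',(170,245,270,360),(.03,.09)),('bhandle',(170,245,270,360),(.1,.13)),('tray',(170,245,270,360),(.007,.02)),
 ('caddy',(270,220,330,345),(.012,.025)),('bottle',(270,220,330,345),(.12,.17)),('jar',(270,220,330,345),(.08,.1)),('tin',(270,220,330,345),(.065,.08))]:
    print(nm,end=' '); rect('top',d,b,z)
E
```

```text
standA 1010 c(mm) [ 525.6 -384.1] size [ 62.2 150.4] ang 77.87 z 0.0633
standB 1894 c(mm) [ 238.1 -309. ] size [ 79.4 195.4] ang 88.29 z 0.0825
cooker 1965 c(mm) [560.4  -4.7] size [221.3 170.4] ang 2.52 z 0.1009
cook+lid 4171 c(mm) [560.4  -4.7] size [221.3 170.4] ang 2.52 z 0.1043
lid 2357 c(mm) [559.9  -4.5] size [217.8 169.2] ang 2.56 z 0.1064
handle 158 c(mm) [563.3  -4.1] size [88.7 14. ] ang 4.03 z 0.1491
guard 230 c(mm) [ 511.6 -209.6] size [  6.7 217.9] ang 89.99 z 0.1389
basket 900 c(mm) [457.8 342.8] size [ 92.8 132. ] ang 83.35 z 0.0543
bhandle 260 c(mm) [457.4 342.7] size [ 15.9 128.6] ang 83.36 z 0.1164
tray 626 c(mm) [456.4 357.4] size [222.4 193.8] ang 1.92 z 0.0097
caddy 309 c(mm) [495.2 194. ] size [210.5  78.1] ang 1.92 z 0.0191
bottle 78 c(mm) [557.2 195.9] size [23.  23.1] ang 72.79 z 0.1533
jar 367 c(mm) [493.2 193.3] size [178.   49.5] ang 1.54 z 0.0929
tin 212 c(mm) [485.5 191.2] size [166.9  48.5] ang 0.5 z 0.0764
```

```bash
python3 - <<'E'
from h import *
from scipy.spatial.transform import Rotation as R
s=env.read_state(); M=R.from_quat(s['eef_rot']).as_matrix(); print(M.round(3)); print('jaw yaw',np.degrees(np.arctan2(M[1,2],M[0,2])))
E
```

```text
[[-0.94  -0.     0.34 ]
 [-0.34   0.001 -0.94 ]
 [-0.    -1.    -0.001]]
jaw yaw -70.13016401008997
```

Call:
{"name": "step_arm", "arguments": {
  "series": [
    {"translation":[0.02,0.04,0.01],"twist":-1,"gripper":0.07},
    {"translation":[0.04,0.08,0.02],"twist":-3,"gripper":0.07},
    {"translation":[0.06,0.12,0.02],"twist":-5,"gripper":0.07},
    {"translation":[0.08,0.16,0.02],"twist":-7,"gripper":0.07},
    {"translation":[0.1,0.2,0.02],"twist":-9,"gripper":0.07},
    {"translation":[0.12,0.24,0.02],"twist":-11,"gripper":0.07},
    {"translation":[0.14,0.28,0.02],"twist":-13,"gripper":0.07},
    {"translation":[0.16,0.32,0.02],"twist":-15,"gripper":0.07}
  ]
}}

```text
t: 0.9
tool_pos: [0.3897, -0.3129, 0.2504]
eef_rot: [-0.029, 0.707, -0.706, 0.029]
contact_force: [1.4, -0.7, -0.7]
gripper_width: 0.0698
```

Call:
{"name": "step_arm", "arguments": {
  "series": [
    {"translation":[0.023,0.04,0],"twist":0,"gripper":0.07},
    {"translation":[0.046,0.08,0],"twist":0,"gripper":0.07},
    {"translation":[0.069,0.12,0],"twist":0,"gripper":0.07},
    {"translation":[0.092,0.16,0],"twist":-0.8,"gripper":0.07},
    {"translation":[0.115,0.205,0],"twist":-0.8,"gripper":0.07},
    {"translation":[0.138,0.25,0],"twist":-0.8,"gripper":0.07},
    {"translation":[0.158,0.285,0],"twist":-0.8,"gripper":0.07},
    {"translation":[0.173,0.309,0],"twist":-0.8,"gripper":0.07}
  ]
}}

```text
t: 1.7
tool_pos: [0.5633, -0.0012, 0.2501]
eef_rot: [-0.025, 0.707, -0.706, 0.025]
contact_force: [0.6, -0.1, -0.6]
gripper_width: 0.0702
```

Call:
{"name": "step_arm", "arguments": {
  "series": [
    {"translation":[0,0,-0.03],"twist":0,"gripper":0.07},
    {"translation":[0,0,-0.05],"twist":0,"gripper":0.07},
    {"translation":[0,0,-0.05],"twist":0,"gripper":0.07}
  ]
}}

```text
t: 2.0
tool_pos: [0.5622, -0.0009, 0.1968]
eef_rot: [-0.027, 0.707, -0.706, 0.023]
contact_force: [-0.3, -0.7, -0.2]
gripper_width: 0.0698
```

```bash
python3 - <<'E'
from h import *
from scipy.spatial.transform import Rotation as R
s=env.read_state(); M=R.from_quat(s['eef_rot']).as_matrix(); print(s['tool_pos'],s['t']); print('jaw yaw',np.degrees(np.arctan2(M[1,2],M[0,2])))
p,d=snap('side','side1'); cv2.imwrite('pics/side1c.png',cv2.resize(p[100:260,150:310,::-1],(640,640)))
E
```

```text
[ 0.56223946 -0.00090547  0.19681684] 2.0
jaw yaw -85.89577908706512
```

View pics/side1c.png

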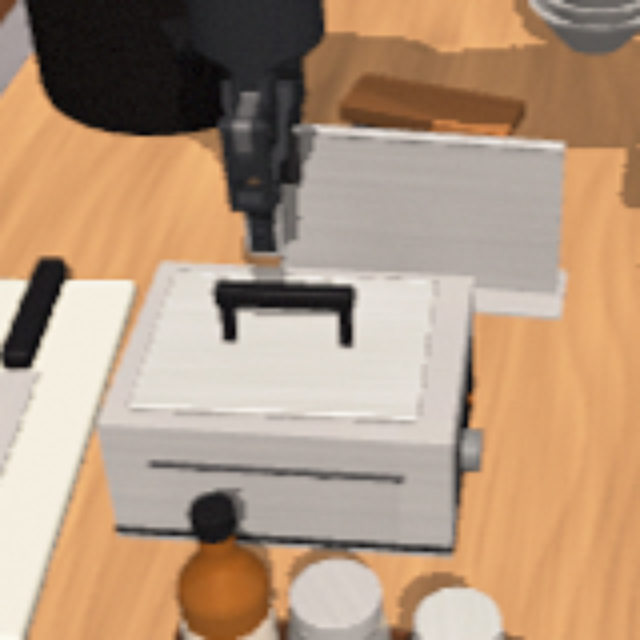

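```bash
python3 - <<'E'
from h import *
def proj(n,X):
    c=env.camera_params(n); q=np.array(c['R'])@X+c['t']; return np.array([c['fx']*q[0]/q[2]+c['cx'],c['fy']*q[1]/q[2]+c['cy']])
f=lambda X:((proj('side',np.array(X))-[150,100])*4).round(0)
print(f([.5622,-.0009,.1968]),f([.5622,.034,.205]),f([.5622,-.036,.205]),f([.5633,-.0041,.142]),f([.5633,-.0041,.149]))
d=np.load('pics/side1.npy');P=pts('side',d)
Q=P[100:260,150:310].reshape(-1,3); Q=Q[(Q[:,2]>.128)&(Q[:,2]<.152)&(abs(Q[:,1])<.04)&(abs(Q[:,0]-.56)<.06)]
print(len(Q),Q.min(0),Q.max(0),np.median(Q,0))
Q=P[100:260,150:310].reshape(-1,3); Q=Q[(Q[:,2]>.19)&(Q[:,2]<.24)&(abs(Q[:,1])<.08)&(abs(Q[:,0]-.56)<.06)]
print(len(Q),Q.min(0),Q.max(0),np.median(Q,0))
E
```

```text
[276. 223.] [262. 245.] [288. 180.] [282. 291.] [282. 282.]
250 [ 0.51935634 -0.01348932  0.12811129] [0.60918339 0.00900173 0.15068524] [0.56387534 0.00167287 0.1452826 ]
169 [ 0.54917102 -0.04319705  0.20309679] [0.57281943 0.05034416 0.23991108] [0.55931051 0.04067829 0.22194783]
```

The crop shows the near finger (263,265) in front of the handle (286,295). The projections agree with that, so I descend and grip.

Call:
{"name": "step_arm", "arguments": {
  "series": [
    {"translation":[0.001,-0.003,-0.025],"twist":0,"gripper":0.07},
    {"translation":[0.001,-0.003,-0.05],"twist":0,"gripper":0.07},
    {"translation":[0.001,-0.003,-0.071],"twist":0,"gripper":0.07},
    {"translation":[0.001,-0.003,-0.071],"twist":0,"gripper":0.0},
    {"translation":[0.001,-0.003,-0.071],"twist":0,"gripper":0.0},
    {"translation":[0.001,-0.003,-0.071],"twist":0,"gripper":0.0},
    {"translation":[0.001,-0.003,-0.071],"twist":0,"gripper":0.0},
    {"translation":[0.001,-0.003,-0.071],"twist":0,"gripper":0.0}
  ]
}}

```text
t: 2.85
tool_pos: [0.5645, -0.0042, 0.13]
eef_rot: [-0.025, 0.707, -0.706, 0.025]
contact_force: [-1.0, 0.3, 6.7]
gripper_width: 0.0127
```

Call:
{"name": "step_arm", "arguments": {
  "series": [
    {"translation":[0,0,0],"twist":0,"gripper":0.0},
    {"translation":[0,0,0],"twist":0,"gripper":0.0}
  ]
}}

```text
t: 3.05
tool_pos: [0.5646, -0.0042, 0.1304]
eef_rot: [-0.025, 0.707, -0.706, 0.025]
contact_force: [-0.4, 0.4, -4.6]
gripper_width: 0.0126
```

Call:
{"name": "step_arm", "arguments": {
  "series": [
    {"translation":[0,0,0.015],"twist":0,"gripper":0.0},
    {"translation":[0,0,0.035],"twist":0,"gripper":0.0},
    {"translation":[0,0,0.055],"twist":0,"gripper":0.0},
    {"translation":[0,0,0.075],"twist":0,"gripper":0.0},
    {"translation":[0,0,0.095],"twist":0,"gripper":0.0},
    {"translation":[0,0,0.11],"twist":0,"gripper":0.0},
    {"translation":[0,0,0.11],"twist":0,"gripper":0.0},
    {"translation":[0,0,0.11],"twist":0,"gripper":0.0}
  ]
}}

```text
t: 3.85
tool_pos: [0.5645, -0.0042, 0.2401]
eef_rot: [-0.025, 0.707, -0.706, 0.025]
contact_force: [0.3, 0.7, -5.0]
gripper_width: 0.0129
```

```bash
python3 - <<'E'
from m import *
p,d=snap('side','side2'); cv2.imwrite('pics/side2c.png',cv2.resize(p[50:250,130:330,::-1],(600,600)))
print(env.read_state()['tool_pos'])
P=pts('side',d)
# lid plate points
Q=P.reshape(-1,3); m=(Q[:,2]>.17)&(Q[:,2]<.235)&(abs(Q[:,1])<.085)&(abs(Q[:,0]-.564)<.1); Q=Q[m]
h=np.histogram(Q[:,2],20); print(h)
k=h[1][h[0].argmax()]; S=Q[abs(Q[:,2]-k-.0015)<.012]; A=np.c_[S[:,:2]-S[:,:2].mean(0),np.ones(len(S))]; print(np.linalg.lstsq(A,S[:,2],rcond=None)[0],len(S),S.min(0),S.max(0))
E
```

```text
[ 0.56436487 -0.00414111  0.23946362]
(array([ 12,  26,  49, 240, 963, 761, 133,   7,   3,   3,   4,   3,   6,
         5,   3,   3,   3,   5,   4,   7]), array([0.20874033, 0.21003649, 0.21133266, 0.21262882, 0.21392499,
       0.21522115, 0.21651732, 0.21781348, 0.21910965, 0.22040581,
       0.22170198, 0.22299814, 0.22429431, 0.22559048, 0.22688664,
       0.22818281, 0.22947897, 0.23077514, 0.2320713 , 0.23336747,
       0.23466363]))
[ 5.57777216e-05 -5.77227826e-03  2.15034448e-01] 2216 [ 0.47036004 -0.07934398  0.20874033] [0.65729819 0.07244901 0.22723794]
```

View pics/side2c.png

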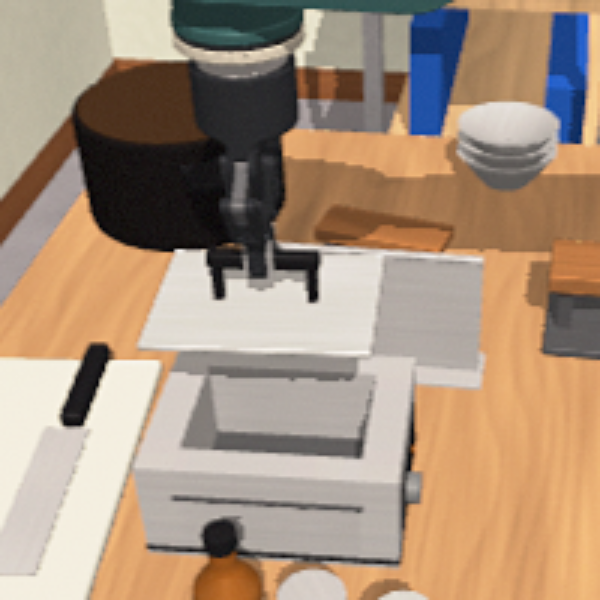

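Call:
{"name": "step_arm", "arguments": {
  "series": [
    {"translation":[-0.002,-0.02,0],"twist":-1,"gripper":0.0},
    {"translation":[-0.006,-0.055,0],"twist":-3,"gripper":0.0},
    {"translation":[-0.01,-0.095,0],"twist":-5,"gripper":0.0},
    {"translation":[-0.014,-0.135,0],"twist":-7,"gripper":0.0},
    {"translation":[-0.018,-0.175,0],"twist":-9,"gripper":0.0},
    {"translation":[-0.022,-0.215,0],"twist":-11,"gripper":0.0},
    {"translation":[-0.026,-0.255,0],"twist":-13,"gripper":0.0},
    {"translation":[-0.03,-0.29,0],"twist":-15,"gripper":0.0}
  ]
}}

```text
t: 4.7
tool_pos: [0.5335, -0.2959, 0.238]
eef_rot: [0.067, 0.705, -0.703, -0.069]
contact_force: [0.4, 0.1, -4.2]
gripper_width: 0.0127
```

Call:
{"name": "step_arm", "arguments": {
  "series": [
    {"translation":[-0.003,-0.03,0],"twist":-1,"gripper":0.0},
    {"translation":[-0.006,-0.06,0],"twist":-1,"gripper":0.0},
    {"translation":[-0.009,-0.08,0],"twist":-1,"gripper":0.0},
    {"translation":[-0.009,-0.09,0],"twist":-1,"gripper":0.0},
    {"translation":[-0.009,-0.09,0],"twist":-1,"gripper":0.0}
  ]
}}

```text
t: 5.2
tool_pos: [0.5245, -0.3864, 0.2373]
eef_rot: [0.073, 0.704, -0.702, -0.076]
contact_force: [0.0, 0.2, -4.1]
gripper_width: 0.0125
```

Call:
{"name": "step_arm", "arguments": {
  "series": [
    {"translation":[0.001,0.002,-0.02],"twist":0,"gripper":0.0},
    {"translation":[0.001,0.002,-0.05],"twist":0,"gripper":0.0},
    {"translation":[0.001,0.002,-0.08],"twist":0,"gripper":0.0},
    {"translation":[0.001,0.002,-0.105],"twist":0,"gripper":0.0},
    {"translation":[0.001,0.002,-0.12],"twist":0,"gripper":0.0},
    {"translation":[0.001,0.002,-0.13],"twist":0,"gripper":0.0},
    {"translation":[0.001,0.002,-0.13],"twist":0,"gripper":0.0}
  ]
}}

```text
t: 5.9
tool_pos: [0.5255, -0.3837, 0.1066]
eef_rot: [0.073, 0.705, -0.702, -0.076]
contact_force: [-0.8, -0.9, -3.9]
gripper_width: 0.0125
```

```bash
python3 - <<'E'
from m import *
p,d=snap('side','side3'); cv2.imwrite('pics/side3c.png',cv2.resize(p[60:220,200:360,::-1],(640,640)))
s=env.read_state();print(s['tool_pos'],s['contact_force'])
Q=pts('side',d).reshape(-1,3); m=(Q[:,2]>.07)&(Q[:,2]<.11)&(abs(Q[:,1]+.384)<.12)&(abs(Q[:,0]-.5256)<.12); Q=Q[m]
print(np.histogram(Q[:,2],20))
k=np.median(Q[:,2]);S=Q[abs(Q[:,2]-k)<.01];A=np.c_[S[:,:2]-S[:,:2].mean(0),np.ones(len(S))]; print(np.linalg.lstsq(A,S[:,2],rcond=None)[0],len(S))
p,d=snap('top','top3'); cv2.imwrite('pics/top3c.png',cv2.resize(p[100:260,320:480,::-1],(640,640)))
E
```

```text
[ 0.52573578 -0.38410248  0.10774538] [ 1.46797604 -0.00929762 -4.26617618]
(array([  9,  20, 181, 389, 335,  56,   4,   4,   1,   3,   3,   3,   1,
         5,   2,   5,   1,   5,   4,   4]), array([0.0753006 , 0.07700827, 0.07871594, 0.0804236 , 0.08213127,
       0.08383893, 0.0855466 , 0.08725426, 0.08896193, 0.09066959,
       0.09237726, 0.09408492, 0.09579259, 0.09750025, 0.09920792,
       0.10091558, 0.10262325, 0.10433091, 0.10603858, 0.10774625,
       0.10945391]))
[-0.00376715  0.00122895  0.0817085 ] 1002
```

View pics/side3c.png

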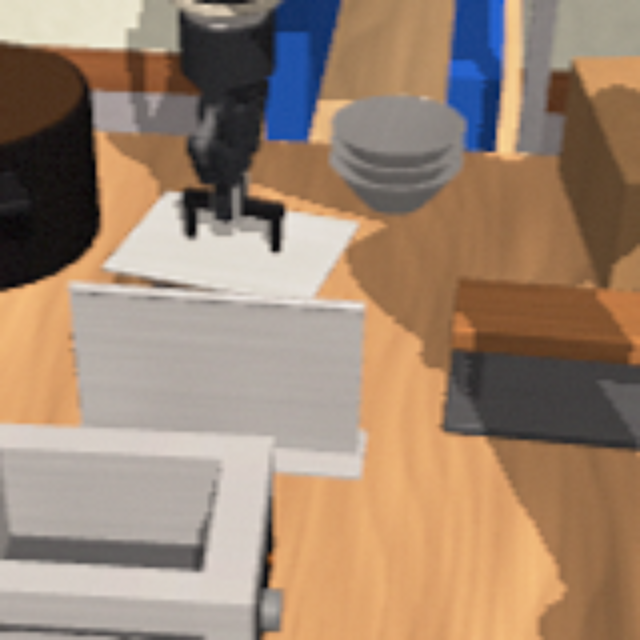

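The crop shows the lid held level over the stand behind the guard. Its underside is about 12 mm above the slat, so I lower it.

Call:
{"name": "step_arm", "arguments": {
  "series": [
    {"translation":[0,0,-0.004],"twist":0,"gripper":0.0},
    {"translation":[0,0,-0.007],"twist":0,"gripper":0.0},
    {"translation":[0,0,-0.01],"twist":0,"gripper":0.0},
    {"translation":[0,0,-0.012],"twist":0,"gripper":0.0},
    {"translation":[0,0,-0.012],"twist":0,"gripper":0.0}
  ]
}}

```text
t: 6.5
tool_pos: [0.5258, -0.3843, 0.0961]
eef_rot: [0.073, 0.704, -0.702, -0.075]
contact_force: [0.0, 0.8, -3.7]
gripper_width: 0.0128
```

Call:
{"name": "step_arm", "arguments": {
  "series": [
    {"translation":[0,0,-0.002],"twist":0,"gripper":0.0},
    {"translation":[0,0,-0.002],"twist":0,"gripper":0.0}
  ]
}}

```text
t: 6.7
tool_pos: [0.5259, -0.3844, 0.0941]
eef_rot: [0.073, 0.704, -0.702, -0.075]
contact_force: [-0.1, -0.4, -4.2]
gripper_width: 0.0124
```

Call:
{"name": "step_arm", "arguments": {
  "series": [
    {"translation":[0,0,-0.0015],"twist":0,"gripper":0.0},
    {"translation":[0,0,-0.0015],"twist":0,"gripper":0.0}
  ]
}}

```text
t: 6.9
tool_pos: [0.5259, -0.3845, 0.094]
eef_rot: [0.074, 0.704, -0.702, -0.075]
contact_force: [-6.5, 4.4, 8.4]
gripper_width: 0.0128
```

Call:
{"name": "step_arm", "arguments": {
  "series": [
    {"translation":[0,0,0],"twist":0,"gripper":0.03},
    {"translation":[0,0,0],"twist":0,"gripper":0.06},
    {"translation":[0,0,0],"twist":0,"gripper":0.06},
    {"translation":[0,0,0],"twist":0,"gripper":0.06},
    {"translation":[0,0,0.02],"twist":0,"gripper":0.06},
    {"translation":[0,0,0.05],"twist":0,"gripper":0.06},
    {"translation":[0,0,0.1],"twist":0,"gripper":0.06},
    {"translation":[0,0,0.15],"twist":0,"gripper":0.06}
  ]
}}

```text
t: 7.7
tool_pos: [0.5255, -0.3842, 0.2451]
eef_rot: [0.073, 0.704, -0.702, -0.075]
contact_force: [-0.2, -0.6, -0.5]
gripper_width: 0.06
```

```bash
python3 - <<'E'
from m import *
p,d=snap('side','side4')
Q=pts('side',d).reshape(-1,3); m=(Q[:,2]>.06)&(Q[:,2]<.08)&(abs(Q[:,1]+.384)<.12)&(abs(Q[:,0]-.5256)<.12); S=Q[m]
A=np.c_[S[:,:2]-S[:,:2].mean(0),np.ones(len(S))]; print(np.linalg.lstsq(A,S[:,2],rcond=None)[0],len(S))
p,d=snap('top','top4'); cv2.imwrite('pics/top4c.png',cv2.resize(p[:,:,::-1],(800,600)))
rect('top',d,(540,180,680,360),(.064,.08));rect('top',d,(540,180,680,360),(.1,.12))
E
```

```text
[-3.66437279e-04 -7.05876023e-05  6.92917148e-02] 887
1208 c(mm) [ 571.5 -394.2] size [140.3 273.7] ang 78.12 z 0.0695
32 c(mm) [ 620.2 -423.1] size [ 21.1 168.7] ang 54.8 z 0.1091
```

View pics/top4c.png

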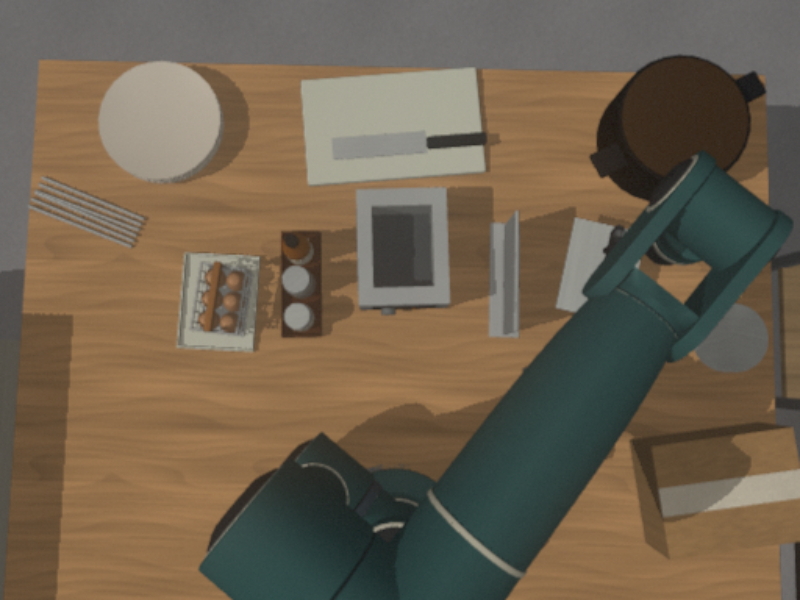

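The top view shows the lid on the slat at (590,265), flat at z 0.069. The open well is at (402,247). On to the basket.

Call:
{"name": "step_arm", "arguments": {
  "series": [
    {"translation":[0,0.045,0.01],"twist":1,"gripper":0.07},
    {"translation":[-0.008,0.09,0.01],"twist":2,"gripper":0.07},
    {"translation":[-0.012,0.135,0.01],"twist":3,"gripper":0.07},
    {"translation":[-0.016,0.18,0.01],"twist":4,"gripper":0.07},
    {"translation":[-0.02,0.225,0.01],"twist":5,"gripper":0.07},
    {"translation":[-0.024,0.27,0.01],"twist":5.5,"gripper":0.07},
    {"translation":[-0.028,0.315,0.01],"twist":5.5,"gripper":0.07},
    {"translation":[-0.032,0.36,0.01],"twist":5.5,"gripper":0.07}
  ]
}}

```text
t: 8.6
tool_pos: [0.4948, -0.0238, 0.2624]
eef_rot: [-0.043, -0.705, 0.707, 0.038]
contact_force: [0.7, 0.8, 0.0]
gripper_width: 0.0698
```

Call:
{"name": "step_arm", "arguments": {
  "series": [
    {"translation":[-0.004,0.045,0],"twist":0,"gripper":0.07},
    {"translation":[-0.008,0.09,0],"twist":0,"gripper":0.07},
    {"translation":[-0.012,0.135,0],"twist":0,"gripper":0.07},
    {"translation":[-0.016,0.18,0],"twist":0,"gripper":0.07},
    {"translation":[-0.02,0.225,0],"twist":0,"gripper":0.07},
    {"translation":[-0.024,0.27,0],"twist":0,"gripper":0.07},
    {"translation":[-0.03,0.315,0],"twist":0,"gripper":0.07},
    {"translation":[-0.034,0.35,0],"twist":0,"gripper":0.07}
  ]
}}

```text
t: 9.4
tool_pos: [0.4599, 0.3286, 0.2623]
eef_rot: [-0.043, -0.705, 0.707, 0.038]
contact_force: [1.0, -0.2, 0.6]
gripper_width: 0.0698
```

Call:
{"name": "step_arm", "arguments": {
  "series": [
    {"translation":[0,0,0],"twist":0,"gripper":0.07}
  ]
}}

```text
t: 9.5
tool_pos: [0.4591, 0.3318, 0.2617]
eef_rot: [-0.041, -0.705, 0.707, 0.037]
contact_force: [0.3, -0.4, 0.3]
gripper_width: 0.0702
```

```bash
python3 - <<'E'
from m import *
from scipy.spatial.transform import Rotation as R
s=env.read_state(); M=R.from_quat(s['eef_rot']).as_matrix(); print(s['tool_pos'],s['t']); print('jaw yaw',np.degrees(np.arctan2(M[1,2],M[0,2])))
p,d=snap('top','top5')
print('cooker');rect('top',d,(340,170,465,325),(.09,.104)); print('lid');rect('top',d,(530,200,640,340),(.066,.08));rect('top',d,(530,200,640,340),(.1,.12))
d=np.load('pics/top4.npy');print('well floor');rect('top',d,(355,170,455,325),(.005,.04))
p,d=snap('side','side5')
Q=pts('side',d)[:,170:310].reshape(-1,3); m=(Q[:,2]>.1)&(Q[:,2]<.125)&(abs(Q[:,1]-.343)<.05)&(abs(Q[:,0]-.4575)<.1); Q=Q[m]
r=cv2.minAreaRect((Q[:,:2]*1000).astype(np.float32)); print('bh side',r,Q[:,2].max(),len(Q))
E
```

```text
[0.45907696 0.33176787 0.26167733] 9.5
jaw yaw -96.33492589385872
cooker
2212 c(mm) [560.3  -4.6] size [221.1 170. ] ang 2.59 z 0.0997
lid
2307 c(mm) [ 525.  -384.6] size [140.2 179.7] ang 78.0 z 0.0698
167 c(mm) [ 525.2 -384.8] size [14.7 88.3] ang 77.05 z 0.1118
well floor
2256 c(mm) [574.6  -8.8] size [312.9 198.9] ang 1.0 z 0.0211
bh side ((457.1220703125, 344.7867431640625), (15.710957527160645, 129.44210815429688), 84.21294403076172) 0.11914608272779106 678
```

Call:
{"name": "step_arm", "arguments": {
  "series": [
    {"translation":[-0.002,0.012,-0.02],"twist":0,"gripper":0.07},
    {"translation":[-0.002,0.012,-0.06],"twist":0,"gripper":0.07},
    {"translation":[-0.002,0.012,-0.1],"twist":0,"gripper":0.07},
    {"translation":[-0.002,0.012,-0.13],"twist":0,"gripper":0.07},
    {"translation":[-0.002,0.012,-0.155],"twist":0,"gripper":0.07},
    {"translation":[-0.002,0.012,-0.168],"twist":0,"gripper":0.07},
    {"translation":[-0.002,0.012,-0.168],"twist":0,"gripper":0.07}
  ]
}}

```text
t: 10.3
tool_pos: [0.4575, 0.3399, 0.0926]
eef_rot: [-0.042, -0.704, 0.708, 0.038]
contact_force: [0.0, -0.9, 0.4]
gripper_width: 0.0699
```

Call:
{"name": "step_arm", "arguments": {
  "series": [
    {"translation":[0,0,0],"twist":0,"gripper":0.0},
    {"translation":[0,0,0],"twist":0,"gripper":0.0},
    {"translation":[0,0,0],"twist":0,"gripper":0.0},
    {"translation":[0,0,0],"twist":0,"gripper":0.0},
    {"translation":[0,0,0],"twist":0,"gripper":0.0},
    {"translation":[0,0,0],"twist":0,"gripper":0.0},
    {"translation":[0,0,0],"twist":0,"gripper":0.0}
  ]
}}

```text
t: 11.0
tool_pos: [0.4577, 0.3403, 0.0933]
eef_rot: [-0.042, -0.705, 0.707, 0.038]
contact_force: [0.8, 4.2, 4.5]
gripper_width: 0.0129
```

Call:
{"name": "step_arm", "arguments": {
  "series": [
    {"translation":[0,0,0.005],"twist":0,"gripper":0.0},
    {"translation":[0,0,0.015],"twist":0,"gripper":0.0},
    {"translation":[0,0,0.03],"twist":0,"gripper":0.0},
    {"translation":[0,0,0.03],"twist":0,"gripper":0.0}
  ]
}}

```text
t: 11.4
tool_pos: [0.4585, 0.3407, 0.126]
eef_rot: [-0.043, -0.705, 0.707, 0.037]
contact_force: [0.4, -0.0, -5.8]
gripper_width: 0.0128
```

```bash
python3 - <<'E'
from m import *
p,d=snap('side','side6'); cv2.imwrite('pics/side6c.png',cv2.resize(p[184:384,130:330,::-1],(600,600)))
print(env.read_state()['tool_pos'])
E
```

```text
[0.45821132 0.34057249 0.12473584]
```

View pics/side6c.png

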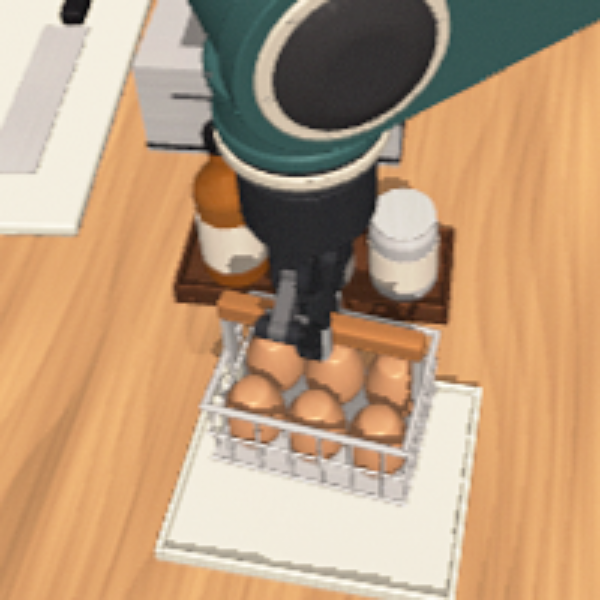

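The basket is held by its handle at (320,325), clear of the tray. I lift it to clear the bottle.

Call:
{"name": "step_arm", "arguments": {
  "series": [
    {"translation":[0,0.002,0.015],"twist":0,"gripper":0.0},
    {"translation":[0,0.002,0.045],"twist":0,"gripper":0.0},
    {"translation":[0,0.002,0.075],"twist":0,"gripper":0.0},
    {"translation":[0,0.002,0.105],"twist":0,"gripper":0.0},
    {"translation":[0,0.002,0.135],"twist":0,"gripper":0.0},
    {"translation":[0,0.002,0.16],"twist":0,"gripper":0.0},
    {"translation":[0,0.002,0.175],"twist":0,"gripper":0.0},
    {"translation":[0,0.002,0.175],"twist":0,"gripper":0.0}
  ]
}}

```text
t: 12.25
tool_pos: [0.4585, 0.3429, 0.302]
eef_rot: [-0.044, -0.706, 0.706, 0.036]
contact_force: [0.0, 0.1, -5.9]
gripper_width: 0.0129
```

```bash
cat > b.py <<'E'
from m import *
from scipy.spatial.transform import Rotation as R
def basket(fn):
    s=env.read_state(); T=s['tool_pos']; M=R.from_quat(s['eef_rot']).as_matrix(); print('tcp',T,'jaw',np.degrees(np.arctan2(M[1,2],M[0,2])),s['t'])
    p,d=snap('side',fn); P=pts('side',d).reshape(-1,3); C=p.reshape(-1,3).astype(int)
    Q=P-T
    # handle bar: brown pixels near TCP height
    m=(abs(Q[:,0])<.075)&(abs(Q[:,1])<.03)&(Q[:,2]>0)&(Q[:,2]<.035)&(C[:,0]-C[:,2]>35)
    H=P[m]; c=H.mean(0); _,_,V=np.linalg.svd(H-c); v=V[0]*np.sign(V[0][0]); t=(H-c)@v
    print('bar n',len(H),'ends',c+v*t.min(),c+v*t.max(),'len',np.ptp(t),'yaw',np.degrees(np.arctan2(v[1],v[0])),'pitch',np.degrees(np.arcsin(v[2])))
    m=(abs(Q[:,0])<.09)&(abs(Q[:,1])<.07)&(Q[:,2]>-.11)&(Q[:,2]<-.015)&(np.linalg.norm(P[:,:2]-T[:2],axis=1)<.1)
    B=P[m]; print('body min',B.min(0),'max',B.max(0), len(B))
    return p
E
python3 - <<'E'
from b import *
basket('side7')
E
```

```text
tcp [0.45848033 0.34287328 0.30203014] jaw -96.47963832926753 12.25
bar n 689 ends [0.39343903 0.3535486  0.32117563] [0.52135987 0.34086524 0.32055287] len 0.12854959383563047 yaw -5.662371655682864 pitch -0.2775707951036059
body min [0.38823455 0.29505967 0.21193179] max [0.5280683  0.39620326 0.28699107] 4545
```

Call:
{"name": "step_arm", "arguments": {
  "series": [
    {"translation":[0.006,-0.02,0],"twist":1,"gripper":0.0},
    {"translation":[0.016,-0.055,0],"twist":2,"gripper":0.0},
    {"translation":[0.028,-0.095,0],"twist":3,"gripper":0.0},
    {"translation":[0.04,-0.135,0],"twist":4,"gripper":0.0},
    {"translation":[0.052,-0.175,0],"twist":5,"gripper":0.0},
    {"translation":[0.064,-0.215,0],"twist":6,"gripper":0.0},
    {"translation":[0.075,-0.255,0],"twist":7,"gripper":0.0},
    {"translation":[0.086,-0.29,0],"twist":8,"gripper":0.0}
  ]
}}

```text
t: 13.1
tool_pos: [0.5441, 0.0507, 0.2981]
eef_rot: [0.007, -0.706, 0.708, -0.012]
contact_force: [1.2, 1.3, -6.4]
gripper_width: 0.0128
```

Call:
{"name": "step_arm", "arguments": {
  "series": [
    {"translation":[0.006,-0.02,0],"twist":0.5,"gripper":0.0},
    {"translation":[0.012,-0.04,0],"twist":1,"gripper":0.0},
    {"translation":[0.016,-0.05,0],"twist":1,"gripper":0.0},
    {"translation":[0.016,-0.055,0],"twist":1,"gripper":0.0},
    {"translation":[0.016,-0.055,0],"twist":1,"gripper":0.0},
    {"translation":[0.016,-0.055,0],"twist":1,"gripper":0.0}
  ]
}}

```text
t: 13.7
tool_pos: [0.5599, -0.0036, 0.2979]
eef_rot: [0.014, -0.707, 0.707, -0.018]
contact_force: [-0.2, -0.8, -5.2]
gripper_width: 0.013
```

```bash
python3 - <<'E'
from b import *
p=basket('side8'); cv2.imwrite('pics/side8c.png',cv2.resize(p[80:280,130:330,::-1],(600,600)))
E
```

```text
tcp [ 0.55986971 -0.00356589  0.29789169] jaw -87.43904299750331 13.7
bar n 391 ends [ 0.49434502 -0.00219982  0.31596728] [0.62470994 0.00465739 0.31636737] len 0.1305457568064129 yaw 3.010990664914943 pitch 0.17559807356632537
body min [ 0.49252749 -0.05017274  0.20873416] max [0.62565846 0.04762033 0.28278228] 2121
```

View pics/side8c.png

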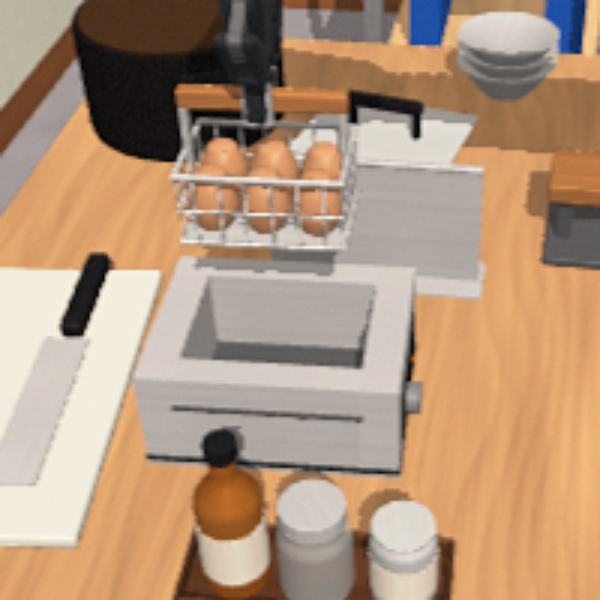

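The basket is level over the cooker, the bottle, jar and tin are undisturbed, and the lid is on the stand behind the guard. I lower it to about 22 mm above the rim.

Call:
{"name": "step_arm", "arguments": {
  "series": [
    {"translation":[0.001,-0.002,-0.01],"twist":0,"gripper":0.0},
    {"translation":[0.001,-0.002,-0.03],"twist":0,"gripper":0.0},
    {"translation":[0.001,-0.002,-0.05],"twist":0,"gripper":0.0},
    {"translation":[0.001,-0.002,-0.068],"twist":0,"gripper":0.0},
    {"translation":[0.001,-0.002,-0.08],"twist":0,"gripper":0.0},
    {"translation":[0.001,-0.002,-0.085],"twist":0,"gripper":0.0},
    {"translation":[0.001,-0.002,-0.085],"twist":0,"gripper":0.0},
    {"translation":[0.001,-0.002,-0.085],"twist":0,"gripper":0.0}
  ]
}}

```text
t: 14.55
tool_pos: [0.5612, -0.0055, 0.2139]
eef_rot: [0.013, -0.706, 0.707, -0.018]
contact_force: [-0.4, 0.1, -5.5]
gripper_width: 0.013
```

```bash
python3 - <<'E'
from b import *
p=basket('side9'); cv2.imwrite('pics/side9c.png',cv2.resize(p[80:280,130:330,::-1],(600,600)))
s=env.read_state(); print(s['contact_force'],s['gripper_width'],np.abs(s['dq']).max())
E
```

```text
tcp [ 0.56120023 -0.00547698  0.21390898] jaw -87.42164558865798 14.55
bar n 344 ends [ 0.4957088  -0.00408225  0.23262667] [0.6249866  0.00222268 0.23199512] len 0.12943299064753003 yaw 2.792127067054197 pitch -0.2795670946719541
body min [ 0.49355813 -0.05318552  0.12352923] max [0.62882421 0.04508419 0.19757292] 1920
[-0.23131619  1.60165529 -6.01263141] 0.012616421273061796 0.0031934596086067957
```

View pics/side9c.png

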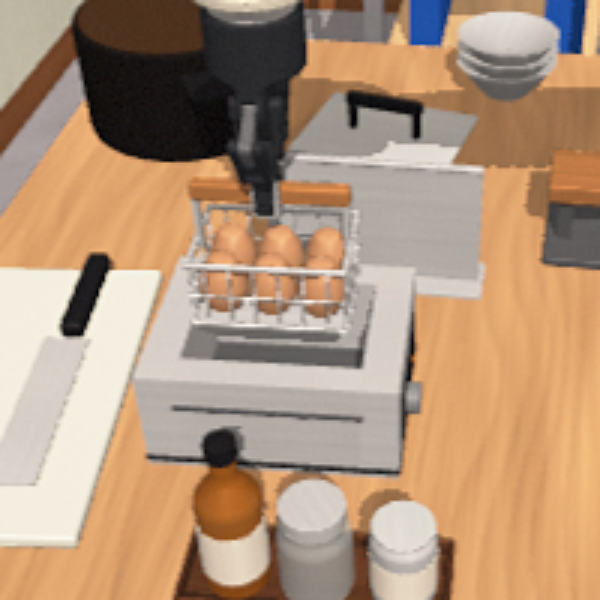

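The basket hovers level, centred at about (0.5605, -0.004) against the well at (0.5603, -0.0046). Its yaw is 2.8° against 2.6°, and its underside is about 23 mm above the rim.

```bash
python3 -c "
from workcell import env
print(env.close_job())"
```

```text
the job is handed in; nothing more can be done
None
```

The job is handed in at about 14.6 s of the 72 s allowed, with the lid on the stand and the basket held over the open well. The hand-in reported no verdict.

- **Lid:** I carried it over the guard and set it on the smaller stand. It lies flat, with its top at z ≈ 0.069–0.070 m. It is within about 1 mm of the slat centre, let go, and still there in the last picture.
- **Basket:** I gripped it at the middle of its handle and carried it level over the caddy with about 5 cm of clearance. The bottle, jar and tin stand upright and look unmoved; I judged this by eye and did not re-measure them.
- **Final hover:** The centre is within about 1 mm of the well centre, and yaw is 2.8° against the cooker's 2.6°. Pitch is under 0.3°; tilt about the handle was not measured. The underside is about 23 mm above the rim. The measured load of about 6 N fits the basket's weight, so it is not touching the cooker.

No check failed. The side camera put the basket's handle about 2 mm off the top camera's reading, which is within the calibration error.

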